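# Set an eyelet with the bench press

## Task

Lay the strip board flat on the bed of the little eyelet press, between the guide rails with its eyelet end leading, and slide it gently in until its end rests against the fence, so that the eyelet is under the punch. Then, with the board let go, press the knob down to its stop and lean on it for about half a second with roughly 16 N, and let it spring back up. Never push on the press, or push the board against it, with more than 24 N. Leave the board lying in the press and the other things where they are.

Things in the scene. Friction and masses are not known exactly. Their poses are not given: they have to be found in the camera images.
- press: Small grey eyelet press fixed to the bench, base 240 x 84 x 20 mm. Origin under the base, below the plunger's axis; x from its open front (robot's side) to its back, z up. Bed = top of the base, z = 20 mm, x = -175 to +65 mm. A column behind carries a head 50 mm wide, x = -23 to +64, z = 75 to 105 mm; only plunger and knob rise above it.
- fence (a point): Middle of the fence's front face where it meets the bed (press x = +16, z = 20 mm), axes as the press. The fence is steel, 14 mm tall, and closes the channel between two steel guide rails that run on the bed from x = -65 to +16 mm of the press, 9 mm tall, 8 mm wide; the channel is 38 mm wide, centred on y = 0.
- anvil (a point): Point on the bed (z = 20 mm of the press) straight below the plunger's axis; axes as the press.
- plunger (a joint): Travel of the plunger, m: 0 up at rest, 0.014 at its stiff rubber-faced stop. Its round black knob is 40 mm across (flat middle 30 mm), its top at rest 142 to 145 mm above the bench: stop and knob are set up or down together each time and are not measured. Spring: pushes up about 3 N at rest, 9 N just before the stop; beyond it force rises steeply (tens of N per mm).
- board: Loose green strip circuit board, 130 x 34 x 5 mm, about 90 g. Origin in the centre of its underside, x along it to the end with the small brass eyelet, z up. A finned aluminium heat sink, 24 x 24 mm, 5 to 33 mm above the underside, stands at x = -45 mm: grip it there, across y (the board's 5 mm thick top reaches 5 mm beyond it on each side).
- eyelet (a point): On the board's underside below the brass eyelet, 16 mm from the leading end (board x = +49 mm, y = 0).
- heat_sink (a point): On the heat sink's axis, 27 mm above the board's underside, 6 mm below the sink's top.
- mouse: Bystander: black computer mouse, 105 x 58 x 33 mm, origin under its centre.
- spool: Bystander: bare metal spool, 54 mm across, 42 mm tall, standing upright, origin under its centre.
- cutters: Bystander: side cutters with two sleeved handles, 140 mm long, 12 mm thick, lying flat along x, jaws to +x; origin near the middle.
Things that resemble listed ones, but are neither listed nor needed, are in the scene too. What is meant by the board is not blue or orange, and is the larger of those in its own colour.

How it is judged:
On the way, in this order (a step that is already met when the one before it is completed fails the run):
1. the board lies flat on the bed, its end at the fence and the eyelet under the punch, plunger up (x of eyelet in the frame of anvil above -0.002 m and horizontal distance between eyelet and anvil below 0.0035 m and z of eyelet in the frame of anvil below 0.0025 m and angle between board's own z axis and vertical below 0.04 rad and value of joint plunger below 0.003 m), for 0.2 s.
2. with the board there and let go, the plunger is held on its stop with more than 12 N (x of eyelet in the frame of anvil above -0.002 m and horizontal distance between eyelet and anvil below 0.0035 m and z of eyelet in the frame of anvil below 0.0025 m and angle between board's own z axis and vertical below 0.04 rad and value of joint plunger above 0.0135 m and contact force between the fingers and press above 12 N and contact force between the fingers and board below 0.2 N), for 0.35 s.
At the end, for the whole second after the job is handed in: The plunger is back up (within 2 mm of rest); the board lies at rest flat on the bed (within 2.5 mm of the bed's height, tilt under 0.04 rad), its end within 2 mm of the fence and the eyelet within 3.5 mm of the punch axis; mouse, spool and cutters are within 20 mm of where they began (x of eyelet in the frame of anvil above -0.002 m and horizontal distance between eyelet and anvil below 0.0035 m and z of eyelet in the frame of anvil below 0.0025 m and angle between board's own z axis and vertical below 0.04 rad and value of joint plunger below 0.002 m and linear speed of board below 0.01 m/s and distance of each of mouse, spool, cutters from where it was at the start of the episode below 0.02 m); the robot touches nothing.
It fails at once if the press, its plunger included, is pushed with more than 24 N (contact force between any of the fingers, the arm and press above 24 N).
It fails at once if the board is pushed against the press with more than 24 N (contact force between board and press above 24 N).
It fails at once if the mouse is shoved aside (distance of mouse from where it was at the start of the episode above 0.03 m).
It fails at once if the spool is shoved aside (distance of spool from where it was at the start of the episode above 0.03 m).
It fails at once if the cutters is shoved aside (distance of cutters from where it was at the start of the episode above 0.03 m).
It also fails if it takes over 70 s, if anything falls off the work surface, if the arm or the gripper's body presses on something with over 40 N, if the wrist force passes 120 N, or if a joint passes its speed limit or range.

## Robot

A 6-joint arm with a two-finger parallel gripper is mounted at the origin on the work surface. World frame = base frame: x ahead of the robot, y to its left, z up, the work surface at z = 0. Lengths are in m, angles in rad, forces in N, time in s.
With the tool pointing down it reaches from about 0.275 to 0.85 m from the base axis. Payload 19 kg.
Tool frame: the origin (TCP) lies on the centre line of the jaws, within the pads' length; the fingertips stand 14 mm ahead of it and the grasp point (between the pads) lies 5 mm behind it; z points along the fingers, y is the line along which they close (so a half turn about z gives the same grasp; the last joint's range is limited). The gripper opens to 85 mm and grips with 20 to 120 N. Pads are 22 mm wide; open, the fingers measure 114 mm over their backs; the gripper's body (76 mm by 85 mm) begins 54 mm behind the grasp point. The pads swing forward as they close: fully open they stand 13 mm farther back than shut.
Start: joints at [-0.134, 0.15, 1.437, -0, 1.554, -0.134], TCP at [0.575, -0, 0.245] pointing down, gripper open.
Joint ranges: [-2.8, 2.8], [-0.68, 2.1], [0.12, 2.68], [-1.39, 4.53], [0.16, 2.79], [-2.81, 2.81]. Speed limits (rad/s): [1.89, 1.89, 2.22, 3.01, 3.01, 3.01].

## Interface

Orientations are given as a rotation vector (axis times angle).
In Python, from plant import robot gives the robot as it stands.
- The arm moves only by the tool step_arm, never from a script. Its argument "commands" is a list that holds one entry, the list of rows, each a list of 5 numbers: the opening in per cent of the stroke, from 0 (shut) to 100 (fully open), then the shift along the world's x, y, z in mm, then the turn about the world's z in rad. In form: [[[fingers, dx, dy, dz, roll], ...]]. A call has 1 to 12 rows; each row shifts and turns the commanded pose from where the row before left it; what a row does not reach is not made up. A row lasts 1/10 s, in which the tool goes at most 50 mm and 8.59 degrees, less where a joint would pass 70% of its speed; a pose out of reach is approached as far as the arm can. A call is refused whole if a number of a shift passes 50 or a number of a turn 0.15, either way. A call with a gripper value outside its range is refused whole. The fingers move at their own pace and stop on an object; "squeeze" is the grip in N (left out, the last holds). Time passes only in rows, so rows that do not move let the fingers close. It gives the time, the measured TCP pose, the force, the opening and the grip force at its end, in the units of the state.
- robot.state(): the state, without advancing time (a new reading comes with each control period).
- robot.get_image(name): name is "scene" or "side" or "wrist"; returns a dict with "frame" (480x640x3 uint8, red, green, blue), "vfov" (degrees; the focal length in pixels is half the picture's height over the tangent of half this angle, whatever the lens; pixels are square), "cx", "cy" (the principal point, pixels), "cam_to_world" (4x4, takes a point from camera to world coordinates). Camera axes: x right, y up, looking along -z (the intrinsics and any distortion apply to the point x, -y, -z); pixel columns grow to the right and rows downward; lengths in m; the calibration is good to about 2 mm. A picture is of the moment at which its call begins. There is no depth.
- robot.finish_job(): hands the job in; it is judged then, once.
The state is a dict: "clock": time; "joint_pos": joint angles; "joint_vel": joint speeds; "joint_torque": joint torques, N m; "tcp_pos": TCP position; "ee_rot": TCP orientation; "ft_force": force on the tool from outside, world axes, zero at the start; "moment": the same for the moment, N m; "gripper_width": finger opening in m; "grasp_force": force on a finger pad.
Only numpy, scipy, OpenCV 4.12 (cv2) and the standard library are available. Lean on these libraries where they do the work, as an engineer would, in place of code of your own. Each camera call takes 0.05 s, during which the arm holds its last target. There are 200 camera calls.

## Working session

There is one attempt and no reset: what is moved stays moved. The work goes in short steps, Python scripts to look and compute and a tool call to move; the robot and the scene stay as the last step left them, time stands still between calls to the robot, and variables do not carry over. Pictures are saved under pics/ and viewed, at most 10 in all, crops included, and the job is handed in when it is done.

Besides the shell and the picture viewer there is one more tool, called after "Emit:" as name(argument=value, ...), one argument or row to a line, values as JSON. step_arm: Moves the arm, as the interface text tells. Its arguments: {"type":"object","properties":{"commands":{"type":"array","items":{"type":"array","items":{"type":"array","items":{"type":"number"}}}},"squeeze":{"type":"number"}},"required":["commands"]}

```bash
mkdir -p pics
cat > h.py <<'E'
from plant import robot
import numpy as np, cv2
def snap(n,f=None):
    g=robot.get_image(n); 
    if f: cv2.imwrite('pics/'+f,g['frame'][:,:,::-1])
    return g
def ray(g,u,v):
    f=240/np.tan(np.radians(g['vfov'])/2)
    d=np.array([(u-g['cx'])/f,-(v-g['cy'])/f,-1.]); M=np.array(g['cam_to_world'])
    return M[:3,3],M[:3,:3]@d
def onz(g,u,v,z):
    o,d=ray(g,u,v); return o+d*(z-o[2])/d[2]
def proj(g,p):
    M=np.array(g['cam_to_world']); c=M[:3,:3].T@(np.array(p)-M[:3,3]); f=240/np.tan(np.radians(g['vfov'])/2)
    return g['cx']+f*c[0]/-c[2], g['cy']-f*c[1]/-c[2]
E
python3 - <<'E'
from h import *
for n in('scene','side','wrist'):
    g=snap(n,n+'0.png'); print(n,{k:np.round(v,3).tolist() for k,v in g.items() if k!='frame'})
print(robot.state())
E
```

```text
scene {'vfov': 44.751, 'cx': 315.386, 'cy': 244.988, 'cam_to_world': [[0.745, -0.358, 0.563, 1.415], [0.667, 0.395, -0.631, -0.829], [0.003, 0.846, 0.533, 0.813], [0.0, 0.0, 0.0, 1.0]]}
side {'vfov': 57.846, 'cx': 322.703, 'cy': 241.967, 'cam_to_world': [[-0.962, 0.173, -0.211, 0.441], [-0.273, -0.64, 0.718, 0.661], [-0.011, 0.749, 0.663, 0.61], [0.0, 0.0, 0.0, 1.0]]}
wrist {'vfov': 61.184, 'cx': 314.045, 'cy': 239.838, 'cam_to_world': [[1.0, 0.001, 0.001, 0.575], [-0.001, 0.953, 0.302, 0.078], [-0.001, -0.302, 0.953, 0.373], [0.0, 0.0, 0.0, 1.0]]}
{'clock': 0.15, 'joint_pos': array([-1.33969298e-01,  1.50902295e-01,  1.43781860e+00,  1.51033708e-05,
        1.55381934e+00, -1.34004070e-01]), 'joint_vel': array([ 0.00273875, -0.00045068, -0.00263134, -0.00163312, -0.00064394,
        0.00153003]), 'joint_torque': array([ 2.28272773e-03, -7.13383126e+01, -5.71041870e+01, -3.10331814e-05,
        7.20541226e-03, -6.05664604e-05]), 'tcp_pos': array([5.74838503e-01, 2.43207865e-05, 2.44828887e-01]), 'ee_rot': array([-2.22086375e+00, -2.22094039e+00,  8.83396123e-04]), 'ft_force': array([0.26892297, 0.73984816, 0.46661663]), 'moment': array([0.06205627, 0.00769083, 0.01562784]), 'grasp_force': 0.0, 'gripper_width': 0.0850842168836011}
```

View pics/scene0.png

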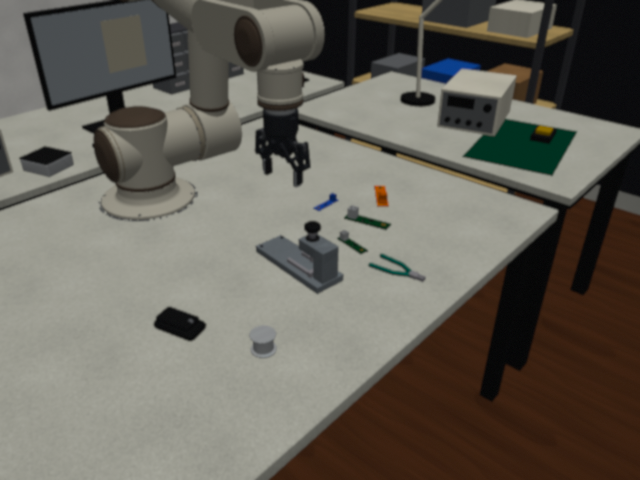

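View pics/side0.png

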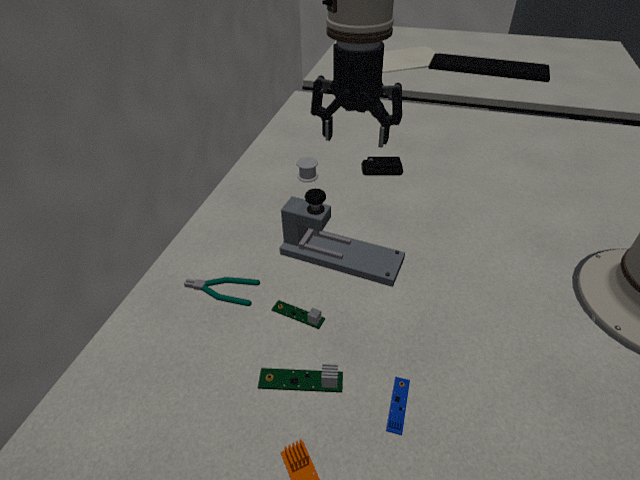

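The side view shows the larger green board at about (300,380), with its heat sink at (331,377) and its eyelet at (270,377). The press has its knob at (315,196), its open front at about (397,265) and its base corners at about (404,254), (392,283) and (281,252). The smaller decoy board is at (298,314) and the cutters at (225,290).

Run:
```python
from h import *
g=snap('side'); im=g['frame']; hsv=cv2.cvtColor(im,cv2.COLOR_RGB2HSV)
m=cv2.inRange(hsv,(45,90,30),(80,255,200))
cs=[c for c in cv2.findContours(m,0,2)[0] if cv2.contourArea(c)>150]
for c in cs:
    p=np.array([onz(g,*q,0.005)[:2] for q in c[:,0].astype(float)],np.float32); r=cv2.minAreaRect(p)
    print(cv2.contourArea(c),c[:,0].mean(0),r, p.min(0),p.max(0))
print('sink top c',onz(g,330,367,.033),'eyelet',onz(g,270,378,.005))
for n,u,v,z in(('frontL',404,254,.02),('frontR',393,277,.02),('backR',281,246,.02),('knob',316,194,.143),('hole1',399,252,.02),('hole2',388,275,.02),('spool',307,160,.042),('mouse',382,160,.03)): print(n,onz(g,u,v,z).round(4))
# wrist view with press?
w=snap('wrist','w1.png'); big=cv2.resize(im[150:420,180:440],None,fx=2.2,fy=2.2,interpolation=cv2.INTER_CUBIC); cv2.imwrite('pics/side1.png',big[:,:,::-1])
```

```text
1159.5 [299.37864078 380.16504854] ((0.5786483883857727, 0.32336705923080444), (0.128243088722229, 0.034605998545885086), 12.738807678222656) [0.5139288  0.29370284] [0.6440268  0.35298827]
332.5 [298.5625  314.53125] ((0.6238279938697815, 0.2013356238603592), (0.02410651370882988, 0.09443166851997375), 79.54351043701172) [0.57650375 0.18198413] [0.6714308 0.2198899]
sink top c [0.53574258 0.30725345 0.033     ] eyelet [0.62522672 0.33370928 0.005     ]
frontL [0.4629 0.0141 0.02  ]
frontR [0.4741 0.0825 0.02  ]
backR [0.7067 0.0556 0.02  ]
knob [0.6378 0.029  0.143 ]
hole1 [0.4733 0.0109 0.02  ]
hole2 [0.484  0.0798 0.02  ]
spool [ 0.7439 -0.2429  0.042 ]
mouse [ 0.565  -0.3109  0.03  ]
```

View pics/side1.png

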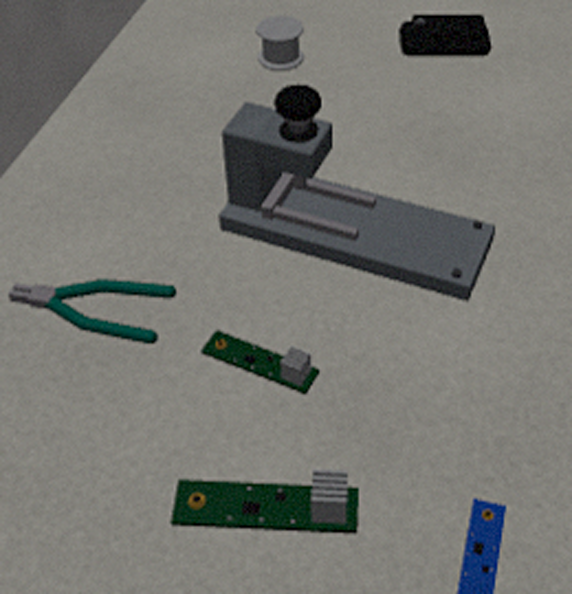

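The board centre is near (0.579, 0.323) with yaw about 0.22, and the press points at about -0.12 rad. I'll move above the heat sink, turn the tool, and look again from close by.

Emit:
step_arm(
  commands=[
    [[100,-3,26,-3,0.149],[100,-3,26,-3,0.149],[100,-3,26,-3,0.149],[100,-3,26,-3,0.149],[100,-3,26,-3,0.149],[100,-3,26,-3,0.149],[100,-3,26,-3,0.149],[100,-3,26,-3,0.149],[100,-3,26,-3,0.149],[100,-3,26,-3,0.149],[100,-3,26,-3,0.149],[100,-3,26,-3,0.149]],
  ],
  squeeze=40,
)

```text
clock: 1.45
tcp_pos: [0.5387, 0.313, 0.209]
ee_rot: [0.35, -3.122, 0.0]
ft_force: [0.6, 0.3, 0.8]
gripper_width: 0.085
grasp_force: 0.0
```

Emit:
step_arm(
  commands=[
    [[100,0,0,0,0],[100,0,0,0,0]],
  ],
)

```text
clock: 1.65
tcp_pos: [0.5388, 0.3122, 0.209]
ee_rot: [0.34, -3.123, 0.001]
ft_force: [-0.1, -1.9, 0.7]
gripper_width: 0.0857
grasp_force: 0.0
```

Run:
```python
from h import *
g=snap('wrist','w2.png'); im=g['frame']; hsv=cv2.cvtColor(im,cv2.COLOR_RGB2HSV)
m=cv2.inRange(hsv,(45,90,30),(80,255,200))
for c in cv2.findContours(m,0,2)[0]:
  if cv2.contourArea(c)>1500:
    p=np.array([onz(g,*q,0.005)[:2] for q in c[:,0].astype(float)],np.float32); r=cv2.minAreaRect(p)
    print(cv2.contourArea(c),c[:,0].mean(0),r)
s=robot.state();print(s['clock'],s['tcp_pos'],s['ee_rot'],s['joint_pos'],s['ft_force'])
print(np.round(g['cam_to_world'],3).tolist())
```

```text
1862.0 [173.05102041 265.78061224] ((0.622819721698761, 0.20025965571403503), (0.023908231407403946, 0.0951506495475769), 79.37052154541016)
5086.5 [311.12962963 227.12962963] ((0.5782240033149719, 0.32239165902137756), (0.1286243200302124, 0.032482706010341644), 12.431653022766113)
1.7 [0.538991   0.31173594 0.20918412] [ 3.38138073e-01 -3.12317181e+00  5.87331918e-04] [ 4.00858069e-01  2.63415573e-01  1.37489211e+00 -3.09751483e-04
  1.50355519e+00 -1.38561228e+00] [-0.60822174  0.30253001  0.19239476]
[[-0.214, -0.931, -0.295, 0.463], [0.977, -0.204, -0.064, 0.296], [-0.001, -0.302, 0.953, 0.338], [0.0, 0.0, 0.0, 1.0]]
```

View pics/w2.png

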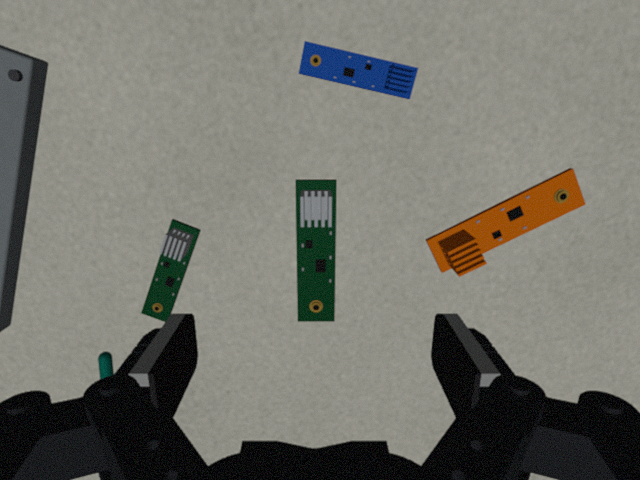

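The wrist view shows the board at (316,250), sink end up at (316,208) and eyelet at (315,306). The tool lines up with it. The two measurements agree to 1 mm, so I'll go down and grip.

Emit:
step_arm(
  commands=[
    [[80,-2,0,-35,0],[80,-2,1,-35,0],[80,-1,0,-35,0],[80,0,0,-35,0],[80,0,0,-25,0],[80,0,0,-14,0],[80,0,0,-6,0],[80,0,0,0,0]],
  ],
)

```text
clock: 2.5
tcp_pos: [0.5343, 0.3127, 0.0245]
ee_rot: [-0.339, 3.123, -0.0]
ft_force: [-0.8, 0.8, 0.2]
gripper_width: 0.0678
grasp_force: 0.0
```

Emit:
step_arm(
  commands=[
    [[20,0,0,0,0],[20,0,0,0,0],[20,0,0,0,0],[10,0,0,0,0],[10,0,0,0,0],[10,0,0,0,0]],
  ],
  squeeze=40,
)

```text
clock: 3.1
tcp_pos: [0.5344, 0.3132, 0.0253]
ee_rot: [-0.34, 3.122, 0.001]
ft_force: [0.1, -0.8, 6.3]
gripper_width: 0.0232
grasp_force: 40.1
```

Emit:
step_arm(
  commands=[
    [[10,0,0,5,0],[10,0,0,20,0],[10,0,0,40,0],[10,-5,0,45,0],[10,-5,-20,45,-0.05],[10,-5,-30,45,-0.05],[10,0,-40,40,-0.1],[10,0,-30,20,-0.1],[10,0,-20,0,-0.05],[10,0,0,0,0],[10,0,0,0,0],[10,0,0,0,0]],
  ],
)

```text
clock: 4.3
tcp_pos: [0.5192, 0.1807, 0.2758]
ee_rot: [-0.206, -3.134, 0.0]
ft_force: [-0.0, 0.1, -0.8]
gripper_width: 0.0234
grasp_force: 39.5
```

Run:
```python
from h import *
g=snap('wrist','w3.png'); np.save('w3.npy',g,allow_pickle=True); snap('side','s3.png')
s=robot.state();print(s['clock'],s['tcp_pos'],s['ee_rot'],s['ft_force'],s['gripper_width'])
print(np.round(g['cam_to_world'],3).tolist())
```

```text
4.4 [0.51920666 0.18076997 0.27567624] [-2.05972518e-01 -3.13410496e+00  2.62971035e-04] [-0.23357602  0.78178215 -1.52845077] 0.023343867509429402
[[0.132, -0.945, -0.299, 0.443], [0.991, 0.126, 0.04, 0.191], [-0.0, -0.302, 0.953, 0.404], [0.0, 0.0, 0.0, 1.0]]
```

View pics/w3.png

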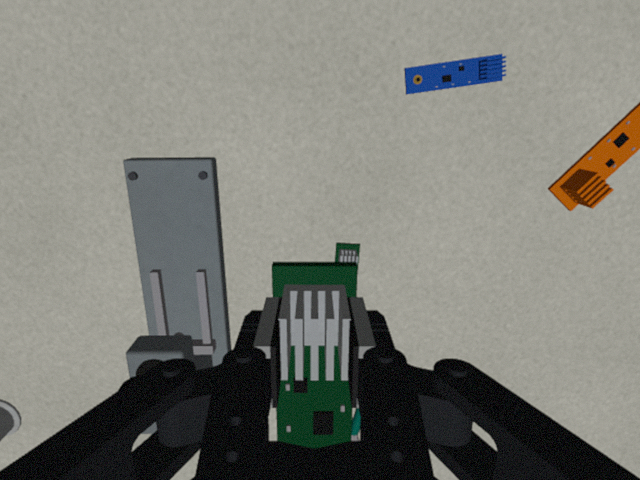

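The press is clear here: front edge from (125,158) to (215,158), screw holes at (133,175) and (203,175), and rails at about (155,300) and (203,300). The board is held straight with its tail edge at row 263. Next I'll fit the press edges.

Run:
```python
from h import *
g=np.load('w3.npy',allow_pickle=True).item(); im=g['frame']; L=cv2.GaussianBlur(cv2.cvtColor(im,cv2.COLOR_RGB2GRAY),(3,3),0).astype(int)
for r in(200,250,290,310): print(r,L[r,115:240].tolist())
print('col170',L[145:175,170].tolist()); print('col203',L[258:285,201].tolist(),'col156',L[258:285,155].tolist())
```

```text
200 [159, 160, 159, 158, 158, 158, 158, 158, 159, 159, 159, 159, 156, 140, 118, 105, 102, 102, 102, 103, 103, 103, 103, 104, 105, 105, 104, 104, 105, 105, 106, 106, 105, 105, 104, 104, 103, 104, 104, 103, 102, 103, 105, 105, 104, 104, 105, 105, 106, 105, 105, 106, 106, 106, 105, 106, 106, 106, 106, 106, 105, 106, 107, 105, 105, 107, 106, 106, 105, 104, 105, 105, 104, 104, 105, 106, 106, 105, 106, 105, 104, 103, 104, 104, 103, 103, 104, 104, 103, 103, 104, 104, 104, 103, 103, 104, 105, 104, 97, 83, 62, 47, 45, 66, 113, 149, 159, 159, 159, 157, 157, 158, 160, 161, 161, 160, 159, 160, 163, 164, 161, 159, 158, 158, 157]
250 [161, 161, 160, 159, 158, 158, 160, 161, 161, 161, 161, 160, 162, 163, 163, 163, 162, 160, 159, 156, 146, 124, 106, 102, 105, 107, 106, 106, 106, 106, 106, 105, 105, 104, 104, 104, 104, 105, 105, 104, 105, 105, 106, 106, 106, 105, 105, 106, 105, 104, 104, 104, 104, 104, 105, 106, 106, 106, 107, 107, 107, 106, 106, 106, 106, 105, 105, 106, 106, 105, 105, 105, 105, 105, 106, 106, 106, 106, 106, 106, 105, 106, 106, 106, 107, 108, 107, 107, 107, 106, 104, 104, 105, 106, 1
[... 1116 characters left out ...]
, 107, 109, 108, 108, 108, 108, 108, 107, 106, 107, 107, 107, 108, 110, 116, 123, 125, 126, 127, 128, 128, 122, 98, 71, 72, 91, 104, 107, 106, 106, 106, 106, 106, 106, 106, 106, 106, 103, 91, 69, 51, 46, 70, 116, 149, 156, 157, 158, 160, 160, 159, 159, 159, 159, 160]
col170 [155, 153, 152, 152, 154, 156, 158, 159, 159, 159, 160, 149, 108, 66, 65, 88, 103, 109, 109, 108, 107, 107, 107, 107, 106, 104, 104, 103, 102, 103]
col203 [106, 107, 107, 107, 107, 107, 105, 104, 105, 104, 95, 74, 57, 69, 102, 124, 128, 127, 126, 126, 126, 126, 127, 127, 127, 126, 125] col156 [105, 106, 106, 107, 107, 107, 107, 107, 107, 107, 100, 79, 58, 63, 92, 118, 127, 126, 125, 125, 125, 126, 127, 126, 125, 125, 125]
```

```bash
cat > press.py <<'E'
from h import *
g=np.load('w3.npy',allow_pickle=True).item(); L=cv2.GaussianBlur(cv2.cvtColor(g['frame'],cv2.COLOR_RGB2GRAY),(3,3),0).astype(float)
def cross(p,t,a,b):   # first crossing of t between a and b
    for i in range(a,b):
        if (p[i]-t)*(p[i+1]-t)<=0 and p[i]!=p[i+1]: return i+(t-p[i])/(p[i+1]-p[i])
lines={k:[] for k in('baseL','baseR','rLl','rLr','rRl','rRr')}
for r in range(195,331,3):
    p=L[r]; l=cross(p,131,115,165)
    lines['baseL'].append(onz(g,l,r,.02)); 
    dk=int(l)+78; rr=cross(p,75,int(l)+70,240)
    if r<285 or r>285: 
        k=[i for i in range(int(l)+70,240) if p[i]<60]
    if k: lines['baseR'].append(onz(g,cross(p,78,k[0]-6,k[0]),r,.02))
    if 284<r<325:
        a=cross(p,117,int(l)+4,int(l)+20); b=cross(p,95,int(a)+3,int(a)+14)
        c=cross(p,117,int(b)+25,int(b)+55); d=cross(p,98,int(c)+3,int(c)+14)
        for n,x in zip(('rLl','rLr','rRl','rRr'),(a,b,c,d)): lines[n].append(onz(g,x,r,.029))
ya=[]
F={}
for n,P in lines.items():
    P=np.array(P)[:,:2]; f=np.polyfit(*P.T,1); res=P[:,1]-np.polyval(f,P[:,0]); F[n]=f
    print(n,len(P),'yaw',np.arctan(f[0]).round(4),'y@.6',np.polyval(f,.6).round(4),'res',np.abs(res).max().round(4))
fr=np.array([onz(g,c,cross(L[:,c],85,157,164),.02)[:2] for c in range(130,212,3)]); f=np.polyfit(fr[:,1],fr[:,0],1); print('front yaw',-np.arctan(f[0]),'x@y.05',np.polyval(f,.05))
for c0 in(155,201): print('rail front',np.mean([onz(g,c,cross(L[:,c],95,270,276),.029) for c in range(c0-1,c0+2)],0))
E
python3 press.py
```

```text
baseL 46 yaw -0.1224 y@.6 -0.0095 res 0.0003
baseR 46 yaw -0.1236 y@.6 0.0739 res 0.0001
rLl 14 yaw -0.1252 y@.6 0.0048 res 0.0001
rLr 14 yaw -0.1231 y@.6 0.0128 res 0.0001
rRl 14 yaw -0.12 y@.6 0.051 res 0.0002
rRr 14 yaw -0.124 y@.6 0.059 res 0.0001
front yaw -0.12408134039798142 x@y.05 0.4652207487342331
rail front [0.57280798 0.01399672 0.029     ]
rail front [0.57848337 0.05946677 0.029     ]
```

Run:
```python
from h import *
g=np.load('w3.npy',allow_pickle=True).item(); im=g['frame']; hsv=cv2.cvtColor(im,cv2.COLOR_RGB2HSV)
m=cv2.inRange(hsv,(45,90,25),(80,255,200))
tcp=np.array([.51921,.18077,.27568]); z=tcp[2]-.0203
yaw=np.arctan2(.991,.132)-np.pi/2; ex=np.array([np.cos(yaw),np.sin(yaw)]); ey=np.array([-ex[1],ex[0]]); print('yaw',yaw)
def loc(u,v): d=onz(g,u,v,z)[:2]-tcp[:2]; return np.round([d@ex,d@ey],4)
for c in(285,300,315,340): r=np.where(m[255:330,c])[0]; print('tail',c,r[0]+255,loc(c,r[0]+254.5))
for r in(275,285,295,410,425,435):
    q=np.where(m[r,262:368])[0]+262; print(r,q[0],q[-1],loc(q[0]-.5,r),loc(q[-1]+.5,r))
```

```text
yaw -0.13241933585352839
tail 285 265 [-0.0201 -0.0112]
tail 300 265 [-0.0201 -0.0054]
tail 315 265 [-0.0201  0.0005]
tail 340 265 [-0.0201  0.0104]
275 273 355 [-0.0156 -0.0163] [-0.0156  0.0166]
285 273 355 [-0.0113 -0.0164] [-0.0113  0.0167]
295 273 355 [-0.0069 -0.0166] [-0.007   0.0168]
410 277 351 [ 0.049  -0.0165] [0.049  0.0168]
425 277 351 [ 0.0572 -0.0167] [0.0572 0.017 ]
435 278 350 [ 0.0628 -0.0164] [0.0627 0.0167]
```

The board sits square and centred in the jaws, with the sink on the TCP. The press origin is about (0.639, 0.027), yaw -0.1235. I'll move in front of the press, then lower.

Emit:
step_arm(
  commands=[
    [[10,-10,-20,0,0.009],[10,-14,-35,0,0],[10,-14,-40,-10,0],[10,-10,-28,-30,0],[10,0,-10,-40,0],[10,0,0,-45,0],[10,0,0,-40,0],[10,0,0,-25,0],[10,0,0,-12,0],[10,0,0,0,0],[10,0,0,0,0]],
  ],
)

```text
clock: 5.5
tcp_pos: [0.472, 0.0472, 0.0752]
ee_rot: [0.193, 3.134, -0.0]
ft_force: [0.4, -0.1, -0.7]
gripper_width: 0.0233
grasp_force: 39.6
```

Run:
```python
from h import *
s=robot.state();print(s['clock'],s['tcp_pos'],s['ee_rot'],s['ft_force'])
g=snap('wrist');M=g['cam_to_world'];print('yaw',np.arctan2(M[1][0],M[0][0])-np.pi/2)
im=g['frame']; s2=snap('side')['frame']; cv2.imwrite('pics/m4.png',np.hstack([cv2.resize(im,(440,330)),cv2.resize(s2[170:320,240:400],(352,330))])[:,:,::-1])
o=np.array([.6393,.027]);ex=np.array([np.cos(.1235),-np.sin(.1235)]);d=s['tcp_pos'][:2]-o;print('press xy',d@ex,d@[-ex[1],ex[0]])
```

```text
5.5 [0.47202348 0.04721462 0.07516519] [ 1.93411991e-01  3.13449874e+00 -1.96070291e-04] [ 0.38012177 -0.12965031 -0.65625773]
yaw -0.1242161628742422
press xy -0.16849263147112897 -0.0005455159579078259
```

View pics/m4.png

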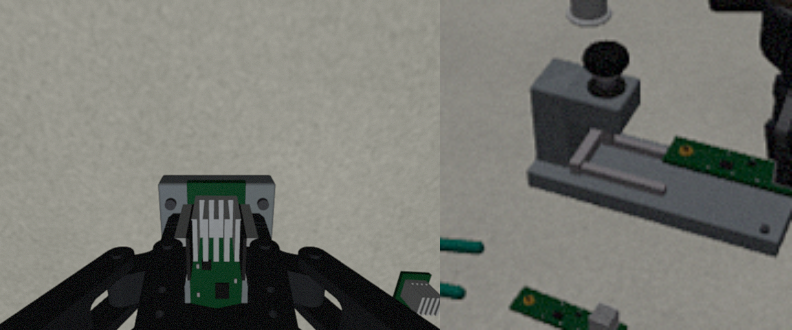

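The wrist part shows the board centred between the base screw holes. The side part shows the eyelet end just before the rails and above them. Now forward, then down into the channel.

Emit:
step_arm(
  commands=[
    [[10,14,-1.5,0,0],[10,14,-1.5,0,0],[10,0,0,-8,0],[10,0,0,-8,0],[10,0,0,-5,0],[10,0,0,-3,0],[10,0,0,-2,0],[10,0,0,0,0]],
  ],
)

```text
clock: 6.4
tcp_pos: [0.4992, 0.0441, 0.0479]
ee_rot: [-0.194, -3.135, 0.0]
ft_force: [0.9, -0.6, -0.6]
gripper_width: 0.0232
grasp_force: 39.6
```

Run:
```python
from h import *
s=robot.state();print(s['clock'],s['tcp_pos'],s['ee_rot'],s['ft_force'])
o=np.array([.6393,.027]);ex=np.array([np.cos(.1235),-np.sin(.1235)]);d=s['tcp_pos'][:2]-o;print('press xy',d@ex,d@[-ex[1],ex[0]])
s2=snap('side')['frame']; cv2.imwrite('pics/s5.png',cv2.resize(s2[180:300,250:410],(800,600),interpolation=cv2.INTER_CUBIC)[:,:,::-1])
```

```text
6.4 [0.4991562  0.04405103 0.04790366] [-1.94263710e-01 -3.13528683e+00  1.71102518e-04] [ 0.94067146 -0.63103148 -0.63435546]
press xy -0.14117686029940357 -0.0003426296692771655
```

View pics/s5.png

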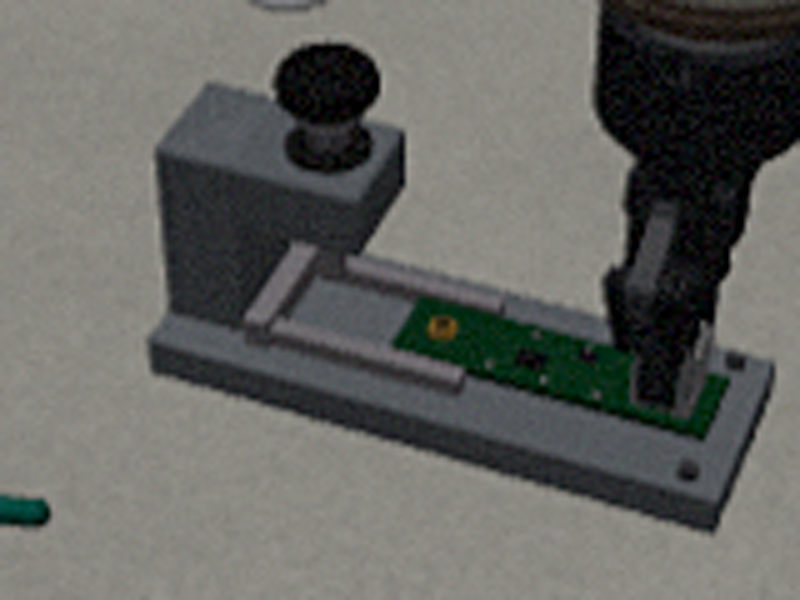

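The board is in the channel just above the bed. I'll slide it most of the way.

Emit:
step_arm(
  commands=[
    [[10,9.9,-1.1,-1,0],[10,9.9,-1.1,0,0],[10,9.9,-1.2,0,0],[10,7.9,-1,0,0],[10,4,-0.5,0,0],[10,0,0,0,0]],
  ],
)

```text
clock: 7.05
tcp_pos: [0.5414, 0.039, 0.0468]
ee_rot: [-0.195, -3.135, 0.0]
ft_force: [-0.2, 0.3, -0.7]
gripper_width: 0.0234
grasp_force: 39.6
```

Emit:
step_arm(
  commands=[
    [[10,0,0,-0.5,0],[10,0,0,-0.5,0],[10,0,0,0,0]],
  ],
)

```text
clock: 7.35
tcp_pos: [0.5407, 0.0392, 0.046]
ee_rot: [-0.194, -3.135, 0.0]
ft_force: [-0.4, -0.4, -0.1]
gripper_width: 0.0232
grasp_force: 39.6
```

Emit:
step_arm(
  commands=[
    [[10,0,0,-0.4,0],[10,1,-0.1,0,0],[10,1,-0.1,0,0],[10,0,0,0,0]],
  ],
)

```text
clock: 7.75
tcp_pos: [0.5431, 0.0389, 0.0457]
ee_rot: [0.194, 3.135, -0.0]
ft_force: [0.2, -0.2, -1.9]
gripper_width: 0.0234
grasp_force: 39.6
```

Emit:
step_arm(
  commands=[
    [[10,0.5,-0.1,0,0],[10,0.5,0,0,0],[10,0,0,0,0]],
  ],
)

```text
clock: 8.05
tcp_pos: [0.544, 0.0388, 0.0457]
ee_rot: [0.194, 3.136, -0.0]
ft_force: [0.1, 0.0, -0.9]
gripper_width: 0.023
grasp_force: 39.6
```

Emit:
step_arm(
  commands=[
    [[10,0.5,0,0,0],[10,0.5,-0.1,0,0],[10,0,0,0,0]],
  ],
)

```text
clock: 8.35
tcp_pos: [0.5451, 0.0387, 0.0457]
ee_rot: [0.194, 3.135, -0.0]
ft_force: [-0.9, 0.3, -0.8]
gripper_width: 0.0234
grasp_force: 39.6
```

Emit:
step_arm(
  commands=[
    [[10,0.5,-0.1,0,0],[10,0,0,0,0]],
  ],
)

```text
clock: 8.55
tcp_pos: [0.5455, 0.0386, 0.0457]
ee_rot: [0.194, 3.136, -0.0]
ft_force: [-0.1, 0.0, -1.5]
gripper_width: 0.0233
grasp_force: 39.6
```

Emit:
step_arm(
  commands=[
    [[10,0.5,-0.1,0,0],[10,0,0,0,0]],
  ],
)

```text
clock: 8.75
tcp_pos: [0.546, 0.0385, 0.0457]
ee_rot: [0.194, 3.136, -0.0]
ft_force: [0.4, -0.4, -1.9]
gripper_width: 0.0232
grasp_force: 39.6
```

Emit:
step_arm(
  commands=[
    [[10,0.5,0,0,0],[10,0,0,0,0]],
  ],
)

```text
clock: 8.95
tcp_pos: [0.5465, 0.0385, 0.0456]
ee_rot: [-0.194, -3.135, 0.0]
ft_force: [-1.7, -0.6, -0.5]
gripper_width: 0.0229
grasp_force: 39.6
```

Emit:
step_arm(
  commands=[
    [[10,0.5,-0.1,0,0],[10,0,0,0,0]],
  ],
)

```text
clock: 9.15
tcp_pos: [0.5465, 0.0385, 0.0455]
ee_rot: [-0.194, -3.134, 0.0]
ft_force: [-4.3, 1.1, 1.3]
gripper_width: 0.0232
grasp_force: 39.7
```

Emit:
step_arm(
  commands=[
    [[10,0.5,-0.1,0,0],[10,0,0,0,0]],
  ],
)

```text
clock: 9.35
tcp_pos: [0.5465, 0.0385, 0.0453]
ee_rot: [-0.194, -3.133, 0.0]
ft_force: [-9.7, 1.2, 2.8]
gripper_width: 0.0232
grasp_force: 40.1
```

The board has reached the fence at the expected spot. I'll ease off the push and lower onto the bed.

Emit:
step_arm(
  commands=[
    [[10,-0.6,0.1,0,0],[10,0,0,-0.4,0],[10,0,0,0,0]],
  ],
)

```text
clock: 9.65
tcp_pos: [0.5464, 0.0385, 0.0453]
ee_rot: [-0.194, -3.135, 0.0]
ft_force: [-7.4, 0.5, 3.5]
gripper_width: 0.0228
grasp_force: 40.2
```

Emit:
step_arm(
  commands=[
    [[10,0,0,-0.3,0],[10,0,0,0,0]],
  ],
)

```text
clock: 9.85
tcp_pos: [0.5465, 0.0385, 0.0452]
ee_rot: [-0.194, -3.135, 0.0]
ft_force: [-8.8, 1.0, 8.4]
gripper_width: 0.0229
grasp_force: 40.9
```

Emit:
step_arm(
  commands=[
    [[10,-0.6,0.1,0.6,0],[10,0,0,0,0],[60,0,0,0,0],[60,0,0,0,0],[60,0,0,0,0],[60,0,0,0,0]],
  ],
)

```text
clock: 10.45
tcp_pos: [0.5463, 0.0385, 0.0456]
ee_rot: [0.194, 3.135, -0.0]
ft_force: [0.3, -0.8, 0.2]
gripper_width: 0.0515
grasp_force: 0.0
```

Emit:
step_arm(
  commands=[
    [[60,-2,0,15,0],[60,-4,0,30,0],[60,-4,0,40,0],[60,-4,0,45,0],[60,-4,0,45,0],[20,0,0,30,0],[0,0,0,0,0],[0,0,0,0,0]],
  ],
)

```text
clock: 11.25
tcp_pos: [0.5281, 0.0385, 0.2516]
ee_rot: [0.194, 3.134, -0.0]
ft_force: [0.2, -0.7, -1.1]
gripper_width: 0.0078
grasp_force: 0.0
```

Run:
```python
from h import *
s=robot.state();print(s['clock'],s['tcp_pos'],s['ee_rot'],s['ft_force'],s['gripper_width'])
g=snap('wrist');s2=snap('side')['frame']; np.save('w6.npy',g,allow_pickle=True)
cv2.imwrite('pics/m6.png',np.hstack([cv2.resize(g['frame'],(440,330)),cv2.resize(s2[180:300,270:400],(357,330))])[:,:,::-1])
```

```text
11.25 [0.52814337 0.03853074 0.25160572] [ 1.94269209e-01  3.13397767e+00 -1.74214427e-04] [ 0.24513146 -0.65871592 -1.07350381] 0.007787508888903273
```

View pics/m6.png

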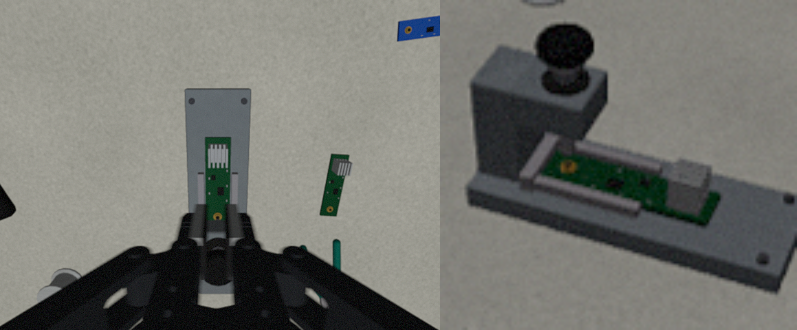

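The board lies in the channel at the fence, with the eyelet under the punch and the plunger up. Next I'll move the closed fingers over the knob at (0.640, 0.027).

Emit:
step_arm(
  commands=[
    [[0,20,-2,0,0],[0,35,-4,0,0],[0,35,-4,0,0],[0,21.7,-1.6,0,0],[0,0,0,-25,0],[0,0,0,-30,0],[0,0,0,-20,0],[0,0,0,0,0],[0,0,0,0,0]],
  ],
)

```text
clock: 12.25
tcp_pos: [0.6398, 0.0269, 0.1755]
ee_rot: [-0.194, -3.134, 0.0]
ft_force: [0.3, 0.6, 1.0]
gripper_width: -0.0003
grasp_force: 0.0
```

Run:
```python
from h import *
s=robot.state();print(s['clock'],s['tcp_pos'],s['ee_rot'],s['ft_force'],s['gripper_width'])
s2=snap('side')['frame']; cv2.imwrite('pics/s7.png',cv2.resize(s2[110:290,250:410],(533,600),interpolation=cv2.INTER_CUBIC)[:,:,::-1])
```

```text
12.25 [0.63981643 0.02694761 0.17548385] [-1.94232102e-01 -3.13447467e+00  1.00529018e-04] [0.31581427 0.57749061 0.96874473] -0.00032914264743054704
```

View pics/s7.png

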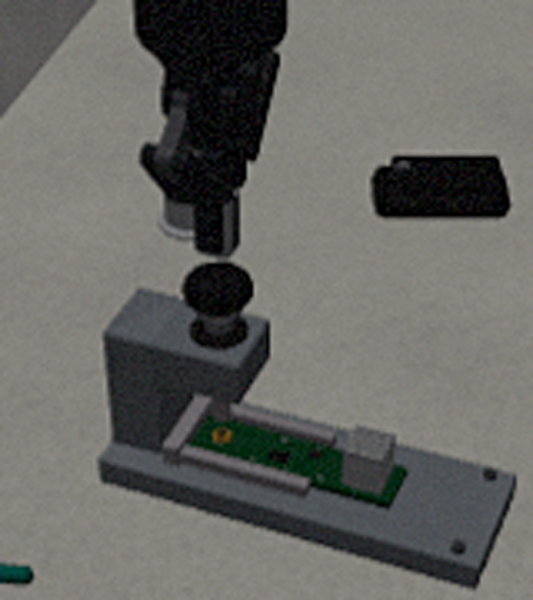

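The fingertips are centred over the knob. I'll press in small steps.

Emit:
step_arm(
  commands=[
    [[0,0,0,-10,0],[0,0,0,-5,0],[0,0,0,-4,0],[0,0,0,-3,0],[0,0,0,-3,0],[0,0,0,0,0],[0,0,0,0,0]],
  ],
)

```text
clock: 13.0
tcp_pos: [0.6399, 0.0269, 0.1509]
ee_rot: [0.194, 3.135, -0.0]
ft_force: [-2.3, 0.5, 6.2]
gripper_width: 0.0003
grasp_force: 3.0
```

Emit:
step_arm(
  commands=[
    [[0,0,0,-2,0],[0,0,0,0,0]],
  ],
)

```text
clock: 13.2
tcp_pos: [0.64, 0.0269, 0.1489]
ee_rot: [0.194, 3.135, -0.0]
ft_force: [-3.7, 0.3, 8.2]
gripper_width: 0.0002
grasp_force: 3.4
```

Emit:
step_arm(
  commands=[
    [[0,0,0,-1,0],[0,0,0,0,0]],
  ],
)

```text
clock: 13.4
tcp_pos: [0.64, 0.0269, 0.148]
ee_rot: [0.194, 3.135, -0.0]
ft_force: [-3.9, 0.6, 7.2]
gripper_width: -0.0001
grasp_force: 3.6
```

Emit:
step_arm(
  commands=[
    [[0,0,0,-1.5,0],[0,0,0,0,0]],
  ],
)

```text
clock: 13.6
tcp_pos: [0.64, 0.0269, 0.1465]
ee_rot: [0.194, 3.135, -0.0]
ft_force: [-4.3, 0.4, 7.6]
gripper_width: -0.0005
grasp_force: 3.9
```

Emit:
step_arm(
  commands=[
    [[0,0,0,-1,0],[0,0,0,0,0]],
  ],
)

```text
clock: 13.8
tcp_pos: [0.64, 0.0269, 0.1456]
ee_rot: [0.194, 3.135, -0.0]
ft_force: [-4.5, 0.8, 7.4]
gripper_width: 0.0001
grasp_force: 4.1
```

Emit:
step_arm(
  commands=[
    [[0,0,0,-0.7,0],[0,0,0,0,0]],
  ],
)

```text
clock: 14.0
tcp_pos: [0.64, 0.0269, 0.145]
ee_rot: [0.194, 3.135, -0.0]
ft_force: [-3.8, 0.9, 8.7]
gripper_width: 0.0001
grasp_force: 4.2
```

Emit:
step_arm(
  commands=[
    [[0,0,0,-0.7,0],[0,0,0,0,0]],
  ],
)

```text
clock: 14.2
tcp_pos: [0.64, 0.0269, 0.1443]
ee_rot: [0.194, 3.135, -0.0]
ft_force: [-5.5, 0.8, 8.3]
gripper_width: 0.0001
grasp_force: 4.4
```

Emit:
step_arm(
  commands=[
    [[0,0,0,-0.6,0],[0,0,0,0,0]],
  ],
)

```text
clock: 14.4
tcp_pos: [0.64, 0.0269, 0.1438]
ee_rot: [0.194, 3.135, -0.0]
ft_force: [-4.4, 0.9, 8.9]
gripper_width: 0.0001
grasp_force: 4.5
```

Emit:
step_arm(
  commands=[
    [[0,0,0,-0.5,0],[0,0,0,0,0]],
  ],
)

```text
clock: 14.6
tcp_pos: [0.64, 0.0269, 0.1438]
ee_rot: [0.194, 3.135, -0.0]
ft_force: [-6.5, 0.1, 14.0]
gripper_width: 0.0003
grasp_force: 6.8
```

Emit:
step_arm(
  commands=[
    [[0,0,0,-0.2,0],[0,0,0,0,0],[0,0,0,0,0],[0,0,0,0,0]],
  ],
)

```text
clock: 15.0
tcp_pos: [0.64, 0.0269, 0.1437]
ee_rot: [0.194, 3.134, -0.0]
ft_force: [-7.4, 1.0, 15.7]
gripper_width: -0.0
grasp_force: 7.7
```

Emit:
step_arm(
  commands=[
    [[0,0,0,0,0],[0,0,0,0,0]],
  ],
)

```text
clock: 15.2
tcp_pos: [0.6401, 0.0269, 0.1437]
ee_rot: [0.194, 3.134, -0.0]
ft_force: [-7.2, 0.4, 14.5]
gripper_width: 0.0004
grasp_force: 7.7
```

Held on the stop at about 16 N for over half a second. Now I'll rise gently and back away.

Emit:
step_arm(
  commands=[
    [[0,0,0,0,0],[0,0,0,2,0],[0,0,0,4,0],[0,0,0,5,0],[0,0,0,6,0],[0,0,0,15,0],[0,0,0,35,0],[0,0,0,40,0],[0,0,0,0,0],[0,-35,3,0,0],[0,-40,3,0,0],[0,-30,3,0,0]],
  ],
)

```text
clock: 16.4
tcp_pos: [0.5332, 0.036, 0.2495]
ee_rot: [-0.194, -3.136, 0.0]
ft_force: [-0.4, 0.4, -0.3]
gripper_width: -0.0003
grasp_force: 0.0
```

Emit:
step_arm(
  commands=[
    [[0,0,0,0,0],[0,0,0,0,0],[0,0,0,0,0]],
  ],
)

```text
clock: 16.7
tcp_pos: [0.5357, 0.0358, 0.2496]
ee_rot: [0.194, 3.135, -0.0]
ft_force: [0.5, -0.5, -0.7]
gripper_width: -0.0003
grasp_force: 0.0
```

Run:
```python
from h import *
s=robot.state();print(s['clock'],s['tcp_pos'],s['ft_force'])
s2=snap('side')['frame']; cv2.imwrite('pics/s8.png',cv2.resize(s2[180:300,250:410],(640,480),interpolation=cv2.INTER_CUBIC)[:,:,::-1])
```

```text
16.7 [0.53565587 0.03581283 0.24955847] [ 0.49754629 -0.47972581 -0.71084919]
```

View pics/s8.png

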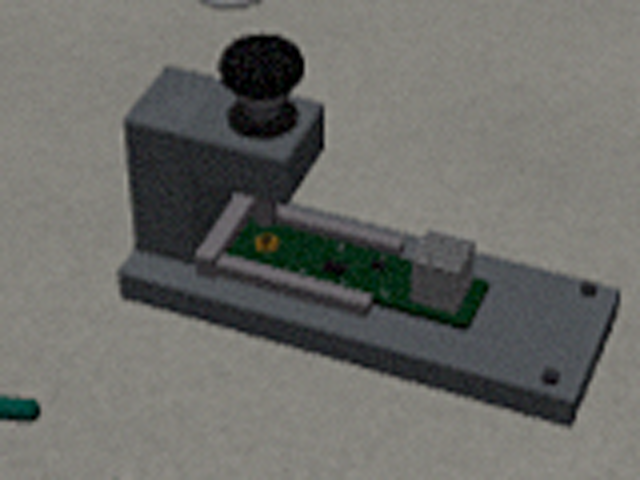

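The plunger is back up (knob at (262,65)), and the board still lies at the fence with its eyelet at (265,242).

```bash
python3 -c "
from plant import robot
print(robot.finish_job())"
```

```text
the job is handed in; nothing more can be done
None
```

The job is handed in, with no verdict shown: the board lies at the fence with its eyelet under the punch, the knob was held on its stop at about 16 N for over half a second, and the plunger sprang back up.

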